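# Find the rocking corner of the jig plate and press its shim flat

### The arm

A 6-joint arm with a two-finger parallel gripper is mounted at the origin on the work surface. World frame = base frame: x ahead of the robot, y to its left, z up, the work surface at z = 0. Lengths are in mm, angles in rad, forces in N, time in s.
With the tool pointing down it reaches from about 300 to 750 mm from the base axis. Payload 8.5 kg.
Tool frame: the origin (TCP) lies at the very end of the fingers, on their centre line; the grasp point (between the pads) lies 19 mm behind it; z points along the fingers, y is the line along which they close (so a half turn about z gives the same grasp; the last joint's range is limited). The gripper opens to 88 mm and grips with 3 to 60 N. Pads are 18 mm wide; open, the fingers measure 123 mm over their backs; the gripper's body (75 mm by 187 mm) begins 45 mm behind the grasp point.
Start: joints at [-1.467, 0.381, 1.297, -0, 1.464, -0.215], TCP at [172.379, -522.27, 238.748] pointing down, gripper open.
Joint ranges: [-3.11, 3.11], [-0.89, 2.33], [0.22, 2.48], [-1.42, 4.56], [0.17, 2.85], [-2.88, 2.88]. Speed limits (rad/s): [2.39, 2.39, 3.14, 3.14, 3.14, 3.14].

### API

Orientations are given as a unit quaternion [w, x, y, z].
In Python, from rig import bot gives the robot as it stands. The module is installed in compiled form; this text tells all that it offers.
- The arm moves only by the shell command python3 -m creep 'ROWS' [OPENING] [FORCE]. ROWS is JSON, a list that holds one entry, the list of rows, each a list of 4 numbers: the shift along the world's x, y, z in units of 30 mm (1.0 is 30 mm), then the turn about the world's z in units of 6 degrees (1.0 is 6 degrees). In form: [[[dx, dy, dz, yaw], ...]]. A call has 1 to 8 rows; each row shifts and turns the commanded pose from where the row before left it; what a row does not reach is not made up. A row lasts 1/12 s, in which the tool goes at most 41.7 mm and 7.16 degrees, less where a joint would pass 70% of its speed; a pose out of reach is approached as far as the arm can. A call is refused whole if a number of a shift passes 1 or a number of a turn 1, either way. A call with a gripper value outside its range is refused whole. OPENING is the finger opening in mm, from 0 to 88.1, set as the call begins (- or left out, the last holds). The fingers move at their own pace and stop on an object; FORCE is the grip in N (left out, the last holds). Time passes only in rows, so rows that do not move let the fingers close. It gives the time, the measured TCP pose, the force, the opening and the grip force at its end, in the units of the state.
- bot.sense(): the state, without advancing time (a new reading comes with each control period).
- bot.capture(name): name is "side" or "top" or "wrist"; returns a dict with "color" (384x512x3 uint8, blue, green, red), "camera_matrix" (3x3 intrinsics, pixels), "cam_to_world" (4x4, takes a point from camera to world coordinates). Camera axes: x right, y down, z forward; pixel columns grow to the right and rows downward; lengths in mm; the calibration is good to about 2 mm. A picture is of the moment at which its call begins. There is no depth.
- bot.close_job(): hands the job in; it is judged then, once.
The state is a dict: "t": time; "qpos": joint angles; "qvel": joint speeds; "joint_efforts": joint torques, N m; "eef_pos": TCP position; "ee_rot": TCP orientation; "ft_force": force on the tool from outside, world axes, zero at the start; "torque": the same for the moment, N m; "opening": finger opening in mm; "grip_force": force on a finger pad.
Only numpy, scipy, OpenCV 4.12 (cv2) and the standard library are available. Lean on these libraries where they do the work, as an engineer would, in place of code of your own. Each camera call takes 0.05 s, during which the arm holds its last target. There are 200 camera calls.

### The job

One of the four corners of the blue jig plate rocks: press down on the corners with a fingertip, one by one, until you find the one that sinks, and push that corner right down. Then press the orange shim leaf beside that corner down until it lies fully flat, and let go; leave the other three leaves standing. Do not lift or shift the plate, and leave the things on it and around it alone.

Things in the scene. Friction and masses are not known exactly. Their poses are not given: they have to be found in the camera images.
- bed: fixed plywood bed board under the whole job, 270 x 250 x 12 mm, lying on the bench. Origin on the bench, straight under the middle of the four feet; its x axis runs from the near feet to the far feet, y to the left, z up.
- plate: loose blue steel jig plate, 12 mm thick, 2.4 kg, level on four feet, top 48 mm above the bench. I-shaped: cross bars 48 (x) by 208 mm (y) centred at x -68 and +72, joined by a web 76 mm wide (y), open bays at its sides. Origin mid-underside, axes as the bed's. Fixed on the bars' middles, |y| < 40 mm: a wooden fence (far, 34 mm above the plate's origin) and a clamp with a red handle (near, 37 mm).
- corner_1 (a point): bright 14 mm dot on the plate's TOP face over the near left foot (plate x -70, y +80 mm): press this corner here. A solid corner gives under 1 mm at 20 N. The one rocking corner, which can be any of the four and looks the same, sinks 5 to 6 mm on a soft spring (gives from 2.5 N, fully down at 6 to 8 N), and comes up again when let go.
- corner_2 (a point): bright 14 mm dot on the plate's TOP face over the near right foot (plate x -70, y -80 mm): press this corner here. A solid corner gives under 1 mm at 20 N. The one rocking corner, which can be any of the four and looks the same, sinks 5 to 6 mm on a soft spring (gives from 2.5 N, fully down at 6 to 8 N), and comes up again when let go.
- corner_3 (a point): bright 14 mm dot on the plate's TOP face over the far left foot (plate x +70, y +80 mm): press this corner here. A solid corner gives under 1 mm at 20 N. The one rocking corner, which can be any of the four and looks the same, sinks 5 to 6 mm on a soft spring (gives from 2.5 N, fully down at 6 to 8 N), and comes up again when let go.
- corner_4 (a point): bright 14 mm dot on the plate's TOP face over the far right foot (plate x +70, y -80 mm): press this corner here. A solid corner gives under 1 mm at 20 N. The one rocking corner, which can be any of the four and looks the same, sinks 5 to 6 mm on a soft spring (gives from 2.5 N, fully down at 6 to 8 N), and comes up again when let go.
- leaf_1 (a point): where to press the orange shim leaf of corner_1 (near left): a point fixed to the bed, 44 mm above the bench, 55 mm to -x (bed frame) of corner_1, on the standing leaf's upper face (within 5 mm in height). Pressed down here the leaf turns stiffly (7 to 9 N) until level at a firm stop, upper face then about 29.5 mm above the bench, stays there and props the corner.
- leaf_2 (a point): where to press the orange shim leaf of corner_2 (near right): a point fixed to the bed, 44 mm above the bench, 55 mm to -x (bed frame) of corner_2, on the standing leaf's upper face (within 5 mm in height). Pressed down here the leaf turns stiffly (7 to 9 N) until level at a firm stop, upper face then about 29.5 mm above the bench, stays there and props the corner.
- leaf_3 (a point): where to press the orange shim leaf of corner_3 (far left): a point fixed to the bed, 44 mm above the bench, 55 mm to -x (bed frame) of corner_3, on the standing leaf's upper face (within 5 mm in height). Pressed down here the leaf turns stiffly (7 to 9 N) until level at a firm stop, upper face then about 29.5 mm above the bench, stays there and props the corner.
- leaf_4 (a point): where to press the orange shim leaf of corner_4 (far right): a point fixed to the bed, 44 mm above the bench, 55 mm to -x (bed frame) of corner_4, on the standing leaf's upper face (within 5 mm in height). Pressed down here the leaf turns stiffly (7 to 9 N) until level at a firm stop, upper face then about 29.5 mm above the bench, stays there and props the corner.
- shim_a (a joint): angle of one of the four shim leaves, rad: 0 standing at 34 degrees (starts 0 to 0.08), 0.6 flat. Letters are not tied to corners: where shim_a is differs from start to start. A leaf is 30 mm wide (y), 42 long, 3 thick, hinged along y 28 mm to -x of its corner point, 28 mm above the bench, pointing to -x. Free beside it: 27 mm to the plate's web, 35 mm or more to the near bar.
- shim_b (a joint): angle of one of the four shim leaves, rad: 0 standing at 34 degrees (starts 0 to 0.08), 0.6 flat. Letters are not tied to corners: where shim_b is differs from start to start. A leaf is 30 mm wide (y), 42 long, 3 thick, hinged along y 28 mm to -x of its corner point, 28 mm above the bench, pointing to -x. Free beside it: 27 mm to the plate's web, 35 mm or more to the near bar.
- shim_c (a joint): angle of one of the four shim leaves, rad: 0 standing at 34 degrees (starts 0 to 0.08), 0.6 flat. Letters are not tied to corners: where shim_c is differs from start to start. A leaf is 30 mm wide (y), 42 long, 3 thick, hinged along y 28 mm to -x of its corner point, 28 mm above the bench, pointing to -x. Free beside it: 27 mm to the plate's web, 35 mm or more to the near bar.
- shim_d (a joint): angle of one of the four shim leaves, rad: 0 standing at 34 degrees (starts 0 to 0.08), 0.6 flat. Letters are not tied to corners: where shim_d is differs from start to start. A leaf is 30 mm wide (y), 42 long, 3 thick, hinged along y 28 mm to -x of its corner point, 28 mm above the bench, pointing to -x. Free beside it: 27 mm to the plate's web, 35 mm or more to the near bar.
- offcut: loose plywood offcut 36 x 50 x 18 mm lying on the plate's web; origin at the centre of its underside. Leave alone.
- bush: loose brass bush, 22 mm across, 26 mm tall, standing on the plate's web; origin at the centre of its underside. Leave alone.
- tape: yellow tape measure, 70 x 45 x 60 mm, left of the board; origin at the middle of its underside. Leave alone.
- slats: stack of plywood slats, 370 x 78 x 48 mm, right of the board; origin at the middle of its underside. Leave alone.
- glue: white glue bottle with orange cap, 56 mm across, 150 mm tall, left of the board; origin at the middle of its underside. Leave alone.
- mallet: hammer 260 mm long, lying right of the board; origin on its underside. Leave alone.
- wedge: wooden stick 90 x 35 x 20 mm, left of the board; origin at the middle of its underside. Leave alone.
- tin: open metal tin, 90 mm across, 100 mm tall, right of the board; origin at the middle of its underside. Leave alone.

How it is judged:
By the outcome, as a careful person would: the job done as asked, in the order asked, and still so for the second after the job is handed in, with the robot touching nothing.
It also fails if it takes over 61 s, if anything falls off the work surface, if the arm or the gripper's body presses on something with over 40 N, if the wrist force passes 120 N, or if a joint passes its speed limit or range.

## Working session

There is one attempt and no reset: what is moved stays moved. The work goes in short steps, Python scripts to look and compute and a shell command to move; the robot and the scene stay as the last step left them, time stands still between calls to the robot, and variables do not carry over. Pictures are saved under pics/ and viewed, at most 10 in all, crops included, and the job is handed in when it is done.

```bash
mkdir -p pics; python3 - <<'E'
from rig import bot
import cv2,numpy as np,pickle
s=bot.sense();print(s['t'],s['eef_pos'],s['ee_rot'],s['ft_force'],s['opening'])
d={n:bot.capture(n) for n in("top","side")}
pickle.dump(d,open('c0.pkl','wb'))
for n in d: cv2.imwrite(f'pics/{n}0.png',d[n]['color']);print(n,d[n]['camera_matrix'].tolist(),np.round(d[n]['cam_to_world'],3).tolist())
E
```

```text
0.0 [ 172.34966877 -521.99270529  238.16163437] [-7.13994970e-04  9.87317591e-01  1.58755987e-01  3.25745864e-05] [ 0.15988159  0.14593306 -0.2871816 ] 88.097102955199
top [[363.6720708477821, 0.0, 257.37921665642773], [0.0, 363.6720708477821, 194.20262004289592], [0.0, 0.0, 1.0]] [[-0.002, -0.987, 0.158, 388.805], [-1.0, 0.001, -0.008, 20.426], [0.008, -0.158, -0.987, 1044.912], [0.0, 0.0, 0.0, 1.0]]
side [[431.4545269176773, 0.0, 253.04338542695444], [0.0, 431.4545269176773, 193.64091373193014], [0.0, 0.0, 1.0]] [[-0.977, -0.163, 0.139, 334.361], [-0.214, 0.731, -0.647, 989.31], [0.004, -0.662, -0.749, 1199.401], [0.0, 0.0, 0.0, 1.0]]
```

View pics/top0.png

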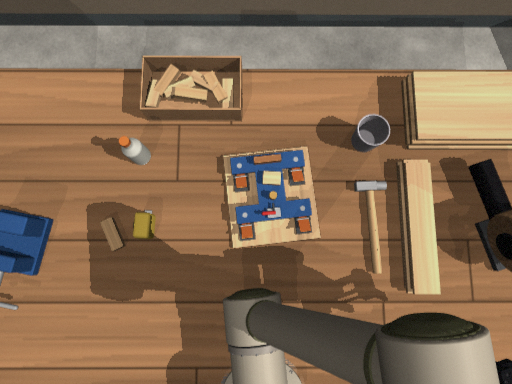

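View pics/side0.png

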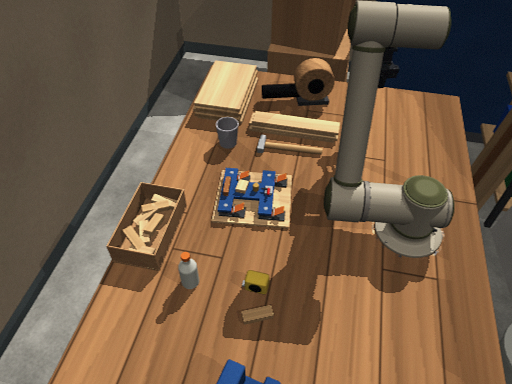

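The top view shows the board at about (271,197) with bright dots near (240,165), (302,160), (243,215) and (304,209), and orange leaves just below each one. The side view shows the same board at about (253,198).

```bash
cat > h.py <<'E'
import numpy as np,cv2
def ray(d,u,v,z):
    K=d['camera_matrix'];T=np.array(d['cam_to_world'])
    r=T[:3,:3]@np.linalg.inv(K)@[u,v,1];o=T[:3,3]
    return o+r*(z-o[2])/r[2]
def fit(P):  # dots 1..4 in world -> centre,yaw ; plate frame pts
    A=np.array([[-70,80],[-70,-80],[70,80],[70,-80]],float);P=np.array(P)[:,:2]
    c=P.mean(0);Q=P-c
    th=np.arctan2((A[:,0]*Q[:,1]-A[:,1]*Q[:,0]).sum(),(A*Q).sum())
    R=np.array([[np.cos(th),-np.sin(th)],[np.sin(th),np.cos(th)]])
    return c,th,R,A,Q-A@R.T
E
python3 - <<'E'
import pickle,cv2,numpy as np
from h import *
d=pickle.load(open('c0.pkl','rb'))
for n,(x0,x1,y0,y1) in {'top':(215,330,140,255),'side':(205,305,160,235)}.items():
    im=d[n]['color'];hsv=cv2.cvtColor(im,cv2.COLOR_BGR2HSV)
    blue=cv2.inRange(hsv,(100,120,50),(125,255,255))
    near=cv2.dilate(blue,np.ones((3,3)))
    m=cv2.inRange(im,(110,95,60),(255,255,255))&near; m[:y0]=0;m[y1:]=0;m[:,:x0]=0;m[:,x1:]=0
    k,l,st,c=cv2.connectedComponentsWithStats(m)
    for i in range(1,k):
        if st[i,4]>4: print(n,np.round(c[i],1),st[i,2:],np.round(ray(d[n],*c[i],48),1))
a=d['top']['color'][140:255,215:330];b=d['side']['color'][160:235,205:305]
cv2.imwrite('pics/crop.png',np.hstack([cv2.resize(a,(400,400),interpolation=2),cv2.resize(b,(400,400),interpolation=2)]))
E
```

```text
top [294.2 150.2] [4 2 5] [675.  -92.1  48. ]
top [302.6 156.1] [ 7 16 26] [ 657.7 -115.5   48. ]
top [295.3 158.6] [ 7  6 24] [650.4 -94.8  48. ]
top [238.7 165. ] [ 6  7 26] [632.1  64.8  48. ]
top [276.5 174.2] [19 16 37] [605.4 -41.3  48. ]
top [283.8 187.7] [ 5 18 27] [567.1 -61.1  48. ]
top [310.  204.5] [1 6 6] [ 519.8 -133.1   48. ]
top [302.  207.6] [ 7  6 20] [ 511.3 -110.9   48. ]
top [276.7 213.1] [14 11 28] [495.9 -40.6  48. ]
top [310.9 212.4] [2 7 8] [ 497.9 -135.    48. ]
top [244.6 214.5] [ 6  6 21] [492.2  47.8  48. ]
top [279.5 218.5] [14  2 15] [481.2 -48.1  48. ]
top [262.9 220.4] [15  2 16] [475.8  -2.7  48. ]
side [224.3 172.3] [2 6 7] [674.3 -85.6  48. ]
side [231.3 172. ] [ 5  3 11] [649.3 -92.7  48. ]
side [268.8 174.7] [ 5  4 12] [ 510.1 -109.6   48. ]
side [236.5 184.8] [ 4  8 10] [614.9 -34.   48. ]
side [251.5 182. ] [4 3 6] [564.8 -59.4  48. ]
side [269.2 186.6] [10  6 21] [497.5 -51.   48. ]
side [272.4 199.2] [ 3 17 20] [475.3   5.2  48. ]
side [225.  204.5] [ 5  4 15] [631.7  65.1  48. ]
side [265.2 207.9] [ 5  5 16] [492.   50.1  48. ]
```

View pics/crop.png

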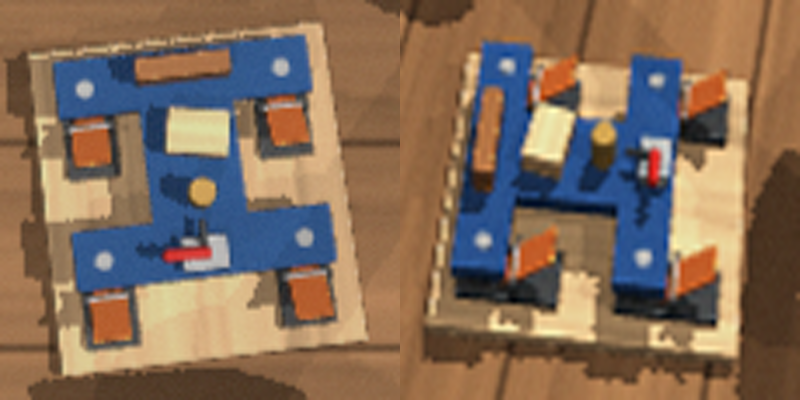

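All four dots agree between the two views and form a 141 x 160 mm rectangle, as they should, with the plate yawed about 6.9°. Next I close the gripper, line it up with the plate and move above corner_2.

```bash
python3 - <<'E'
from h import *
P=[[492.1,48.6],[510.9,-110.6],[632,65],[650.2,-94.2]]
c,th,R,A,e=fit(P);print(c,np.degrees(th));print(e.round(1));print((c+A@R.T).round(1).tolist());print((c+(A-[55,0])@R.T).round(1).tolist())
E
python3 -m creep '[[[0.7,0.85,-0.2,-0.12],[0.7,0.85,-0.2,-0.12],[0.7,0.85,-0.2,-0.12],[0.7,0.85,-0.2,-0.12],[0.7,0.85,-0.2,-0.12],[0.7,0.85,-0.2,-0.12],[0.7,0.85,-0.2,-0.12],[0.7,0.85,-0.2,-0.12]]]' 0 20
python3 -m creep '[[[0.7,0.85,-0.2,-0.12],[0.7,0.85,-0.2,-0.12],[0.7,0.85,-0.2,-0.12],[0.7,0.85,-0.2,-0.12],[0.7,0.85,-0.2,-0.12],[0.7,0.85,-0.2,-0.12],[0.7,0.85,-0.2,-0.12],[0,0,0,0]]]'
```

```text
[571.3 -22.8] 6.659615199563374
[[-0.4  0.1]
 [-0.1 -0.2]
 [ 0.4  0.2]
 [ 0.1 -0.1]]
[[492.5, 48.5], [511.0, -110.4], [631.6, 64.8], [650.1, -94.1]]
[[437.9, 42.2], [456.4, -116.8], [576.9, 58.4], [595.5, -100.5]]
t: 0.77
eef_pos: [341.0, -316.7, 190.3]
ee_rot: [-0.0, 0.994, 0.108, -0.0]
ft_force: [0.4, -0.1, -0.1]
opening: 36.9
grip_force: 0.0
t: 1.43
eef_pos: [489.1, -135.8, 147.5]
ee_rot: [-0.001, 0.998, 0.067, -0.001]
ft_force: [-0.2, 0.0, -0.2]
opening: 0.6
grip_force: 0.0
```

```bash
python3 -m creep '[[[0.4,0.45,-0.2,-0.1],[0.33,0.4,-0.6,-0.07],[0,0,-0.8,0],[0,0,-0.8,0],[0,0,-0.5,0],[0,0,0,0],[0,0,0,0]]]'
python3 - <<'E'
from rig import bot
import cv2
for n in("wrist",):
    cv2.imwrite('pics/w1.png',bot.capture(n)['color'])
E
```

```text
t: 2.02
eef_pos: [509.0, -114.4, 61.6]
ee_rot: [-0.0, 0.998, 0.056, -0.001]
ft_force: [0.0, -0.0, 1.2]
opening: 0.2
grip_force: 0.0
```

View pics/w1.png

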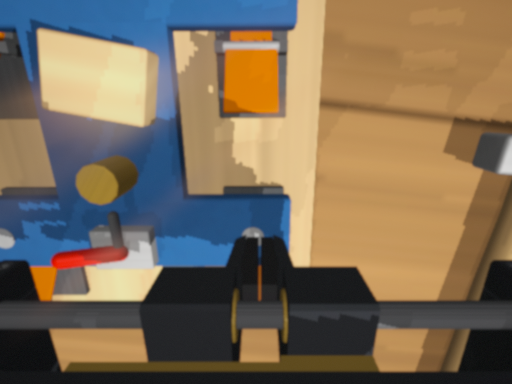

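The wrist view shows the closed fingertips just short of the corner_2 dot at (253,233), clear of both leaves. I correct by a few mm and press.

```bash
python3 -m creep '[[[0.07,0.13,-0.15,0],[0,0,-0.15,0],[0,0,-0.05,0],[0,0,-0.05,0],[0,0,0,0],[0,0,0,0]]]'
python3 -m creep '[[[0,0,-0.04,0],[0,0,-0.04,0],[0,0,0,0]]]'
```

```text
t: 2.57
eef_pos: [511.4, -110.4, 49.9]
ee_rot: [0.0, 0.998, 0.056, 0.0]
ft_force: [0.4, 0.4, 0.6]
opening: 0.3
grip_force: 0.0
t: 2.82
eef_pos: [511.5, -110.5, 47.5]
ee_rot: [0.0, 0.998, 0.056, 0.0]
ft_force: [-1.5, -0.8, 5.3]
opening: 0.4
grip_force: 2.4
```

```bash
python3 -m creep '[[[0,0,-0.04,0],[0,0,0,0],[0,0,0,0]]]'
python3 -m creep '[[[0,0,-0.04,0],[0,0,0,0],[0,0,0,0]]]'
```

```text
t: 3.07
eef_pos: [511.4, -110.6, 46.6]
ee_rot: [0.0, 0.998, 0.056, 0.0]
ft_force: [-1.7, -0.5, 5.4]
opening: 0.5
grip_force: 3.0
t: 3.32
eef_pos: [511.4, -110.7, 45.4]
ee_rot: [0.0, 0.998, 0.056, 0.0]
ft_force: [-3.2, -0.8, 7.6]
opening: 0.3
grip_force: 3.5
```

```bash
python3 -m creep '[[[0,0,-0.04,0],[0,0,0,0],[0,0,0,0]]]'
python3 -m creep '[[[0,0,-0.04,0],[0,0,0,0],[0,0,0,0]]]'
python3 -m creep '[[[0,0,-0.04,0],[0,0,0,0],[0,0,0,0]]]'
```

```text
t: 3.57
eef_pos: [511.4, -110.7, 44.3]
ee_rot: [0.0, 0.998, 0.056, 0.0]
ft_force: [-3.5, -0.9, 7.0]
opening: 0.2
grip_force: 4.0
t: 3.82
eef_pos: [511.3, -110.8, 43.2]
ee_rot: [0.0, 0.998, 0.056, 0.0]
ft_force: [-3.9, -2.1, 8.5]
opening: 0.7
grip_force: 4.5
t: 4.07
eef_pos: [511.3, -110.8, 42.7]
ee_rot: [0.001, 0.998, 0.056, 0.0]
ft_force: [-5.8, -0.6, 16.9]
opening: 0.6
grip_force: 8.3
```

Corner_2 sank about 5.5 mm at 5–8 N, then went firm at 17 N, so it is the rocking corner and is now fully down. I lift off and press leaf_2.

```bash
python3 -m creep '[[[0,0,0.1,0],[0,0,0.3,0],[0,0,0.6,0],[-0.6,-0.07,0,0],[-0.8,-0.09,0,0],[-0.43,-0.05,0,0],[0,0,0,0],[0,0,0,0]]]'
python3 -m creep '[[[0,0,-0.2,0],[0,0,-0.1,0],[0,0,0,0],[0,0,0,0]]]'
```

```text
t: 4.73
eef_pos: [456.7, -116.8, 71.7]
ee_rot: [0.0, 0.998, 0.056, 0.0]
ft_force: [-0.3, 0.1, 1.0]
opening: 0.5
grip_force: 0.0
t: 5.07
eef_pos: [456.7, -116.6, 61.9]
ee_rot: [-0.0, 0.998, 0.056, -0.0]
ft_force: [-0.4, -0.2, 0.1]
opening: 0.5
grip_force: 0.0
```

```bash
python3 -m creep '[[[0,0,-0.1,0],[0,0,-0.1,0],[0,0,-0.1,0],[0,0,-0.05,0],[0,0,-0.05,0],[0,0,-0.05,0],[0,0,0,0]]]'
python3 -m creep '[[[0,0,-0.05,0],[0,0,-0.05,0],[0,0,-0.05,0],[0,0,-0.05,0],[0,0,0,0]]]'
```

```text
t: 5.65
eef_pos: [456.1, -116.6, 48.9]
ee_rot: [-0.0, 0.998, 0.056, -0.0]
ft_force: [-1.0, 0.7, 1.6]
opening: 0.8
grip_force: 0.9
t: 6.07
eef_pos: [456.6, -116.8, 43.0]
ee_rot: [0.0, 0.998, 0.056, 0.0]
ft_force: [-1.0, 0.1, 4.5]
opening: 0.6
grip_force: 1.8
```

```bash
python3 -m creep '[[[0,0,-0.05,0],[0,0,-0.05,0],[0,0,-0.05,0],[0,0,-0.05,0],[0,0,-0.05,0],[0,0,0,0]]]'
python3 -m creep '[[[0,0,-0.05,0],[0,0,-0.05,0],[0,0,0,0],[0,0,0,0]]]'
```

```text
t: 6.57
eef_pos: [456.3, -116.8, 35.4]
ee_rot: [0.0, 0.998, 0.056, -0.0]
ft_force: [-1.1, -1.0, 3.9]
opening: 0.6
grip_force: 1.7
t: 6.9
eef_pos: [456.4, -116.7, 32.3]
ee_rot: [0.0, 0.998, 0.056, -0.0]
ft_force: [-1.2, -0.8, 2.2]
opening: 0.2
grip_force: 0.9
```

```bash
python3 -m creep '[[[0,0,-0.04,0],[0,0,-0.03,0],[0,0,0,0],[0,0,0,0]]]'
python3 -m creep '[[[0,0,-0.04,0],[0,0,0,0],[0,0,0,0]]]'
```

```text
t: 7.23
eef_pos: [456.4, -116.7, 30.2]
ee_rot: [-0.0, 0.998, 0.056, -0.0]
ft_force: [-1.7, -1.3, 3.5]
opening: 0.9
grip_force: 1.5
t: 7.48
eef_pos: [456.4, -116.7, 29.6]
ee_rot: [0.0, 0.998, 0.056, 0.0]
ft_force: [-4.6, 0.5, 12.4]
opening: 0.3
grip_force: 6.2
```

The leaf reached its firm stop at 29.6 mm. I press slightly more, then let go and look.

```bash
python3 -m creep '[[[0,0,-0.03,0],[0,0,0,0],[0,0,0,0]]]'
python3 -m creep '[[[0,0,0.1,0],[0,0,0.5,0],[0,0,1,0],[0,0,1,0],[-0.5,-0.6,0.8,0],[-0.6,-0.9,0.5,0],[-0.6,-0.9,0.3,0],[-0.6,-0.9,0,0]]]'
python3 -m creep '[[[-0.6,-0.9,0,0],[-0.6,-0.9,0,0],[0,0,0,0],[0,0,0,0]]]'
python3 - <<'E'
from rig import bot
import cv2,numpy as np
t=bot.capture('top')['color'][140:255,215:330];b=bot.capture('side')['color'][160:235,205:305]
cv2.imwrite('pics/end.png',np.hstack([cv2.resize(a,(400,400),interpolation=2) for a in(t,b)]))
E
```

```text
t: 7.73
eef_pos: [456.4, -116.7, 29.4]
ee_rot: [0.0, 0.998, 0.056, 0.0]
ft_force: [-7.4, 0.8, 21.9]
opening: 0.5
grip_force: 11.4
t: 8.4
eef_pos: [387.5, -217.0, 156.0]
ee_rot: [0.002, 0.998, 0.057, 0.002]
ft_force: [0.8, -0.8, 0.1]
opening: 0.6
grip_force: 0.0
t: 8.73
eef_pos: [351.0, -270.7, 154.0]
ee_rot: [-0.0, 0.999, 0.055, 0.0]
ft_force: [-0.1, 0.2, 0.0]
opening: 0.6
grip_force: 0.0
```

View pics/end.png

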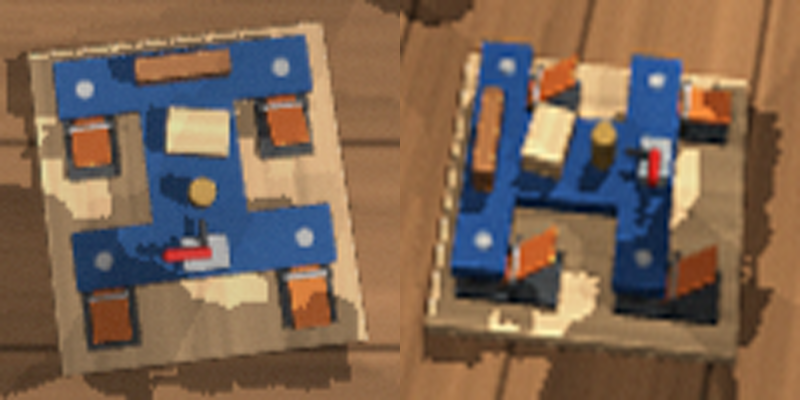

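The crops show leaf_2 flat at top-view (310,298) and side-view (705,105). The other three leaves still stand, and the plate and the things on it have not moved.

```bash
python3 -c "
from rig import bot
print(bot.close_job())"
```

```text
the job is handed in; nothing more can be done
None
```

Corner_2 (near right) was the rocking one: I pushed it right down (about 5.5 mm), pressed leaf_2 flat to its stop, left the other three leaves standing, and handed the job in at about 9 s; corners 1, 3 and 4 were not pressed, because the first one tried sank.

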